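Push the stuck dressing tin down to its stop

ROBOT

A 6-joint arm with a two-finger parallel gripper is mounted at the origin on the work surface. World frame = base frame: x ahead of the robot, y to its left, z up, the work surface at z = 0. Lengths are in m, angles in rad, forces in N, time in s.
With the tool pointing down it reaches from about 0.4 to 0.825 m from the base axis. Payload 7 kg.
Tool frame: the origin (TCP) lies midway between the tips of the shut fingers; the grasp point (between the pads) lies 19 mm behind it; z points along the fingers, x is the direction in which the jaws open and shut, and the axes are right-handed (so a half turn about z gives the same grasp; the last joint's range is limited). The gripper opens to 88 mm and grips with 3 to 60 N. Pads are 19 mm wide; open, the fingers measure 130 mm over their backs; the gripper's body (78 mm by 193 mm) begins 47 mm behind the grasp point.
Start: joints at [-1.013, 0.359, 0.012, 0, -1.224, -0.288], TCP at [0.18, -0.651, 0.227] pointing down, gripper open.
Joint ranges: [-3.07, 3.07], [-1.43, 2.12], [-1.02, 1.25], [-3.03, 1.67], [-3.05, -0], [-3.03, 3.03]. Speed limits (rad/s): [2.39, 2.39, 3.01, 3.14, 3.14, 3.14].

INTERFACE

Orientations are given as [roll, pitch, yaw] about the fixed x, y, z axes, in that order (R = Rz(yaw) Ry(pitch) Rx(roll)).
In Python, from station import status, eyes, workorder gives the robot as it stands.
- The arm moves only by the shell command python3 -m jog 'ROWS' [OPENING] [FORCE]. ROWS is JSON, a list of rows, each a list of 6 numbers: the shift along the world's x, y, z in mm, then the turn, a rotation vector about the world's x, y, z in rad. A call has 1 to 12 rows; each row shifts and turns the pose as measured when the row begins; what a row does not reach is not made up. A row lasts 1/10 s, in which the tool goes at most 50 mm and 8.59 degrees, less where a joint would pass 70% of its speed; a pose out of reach is approached as far as the arm can. A call with a gripper value outside its range is refused whole. OPENING is the opening, from 0 (shut) to 1 (fully open), set as the call begins (- or left out, the last holds). The fingers move at their own pace and stop on an object; FORCE is the grip in N (left out, the last holds). Time passes only in rows, so rows that do not move let the fingers close. It gives the time, the measured TCP pose, the force and the opening at its end, in the units of the state.
- status.get_state(): the state, without advancing time (a new reading comes with each control period).
- eyes.grab_frame(name): name is "scene" or "top" or "wrist"; returns the picture (400x640x3 uint8, blue, green, red); there is no depth.
- eyes.calibration(name): a dict with "camera_matrix" (3x3 intrinsics, pixels), "k1" (the pictures are not rectified: a ray, as slopes to the right and down, at radius r is drawn at 1 + k1 r^2 times it, then the intrinsics apply), "cam_to_world" (4x4, takes a point from camera to world coordinates); the wrist camera has in their place "hand_eye" (4x4, takes a point from camera to tool coordinates, whose origin is the TCP and whose axes are the tool frame's). Camera axes: x right, y up, looking along -z (the intrinsics and any distortion apply to the point x, -y, -z); pixel columns grow to the right and rows downward; lengths in m; the calibration is good to about 2 mm. A picture is of the moment at which its call begins: read the wrist's pose just before it. calibration takes no time and is no camera call.
- workorder.job_done(): hands the job in, once; it reports no verdict.
The state is a dict: "t": time; "q": joint angles; "qd": joint speeds; "joint_efforts": joint torques, N m; "eef_pos": TCP position; "ee_rot": TCP orientation; "force": force on the tool from outside, world axes, zero at the start; "moment": the same for the moment, N m; "width": finger opening in m.
Only numpy, scipy, OpenCV 4.12 (cv2) and the standard library are available. Lean on these libraries where they do the work, as an engineer would, in place of code of your own. Each camera call takes 0.05 s, during which the arm holds its last target. There are 200 camera calls.

TASK

The low, wide steel dressing tin has stuck high up in its sloped feed chute. Push it down the chute, without lifting it out, until it rests against the stop bar at the low end, and leave the tall, narrow canister in the other chute where it stands.

Things in the scene. Friction and masses are not known exactly. Their poses are not given: they have to be found in the camera images.
- tin_mid (a point): Centre (half-way up) of the low round dressing tin, plain steel, flat lid, diameter 54 mm, height 40 mm, 0.14 to 0.28 kg. It stands flat on the lane floor of 'chute', its axis z square to that floor, and starts with its centre 110 to 160 mm uphill of the stop bar. Friction holds it there; it slides when pushed with 0.3 to 1.5 N.
- chute: The tin's chute: fixed steel trough falling 15 deg away from the robot, lane 62 mm wide, side walls 3 mm thick and 14 mm high. Origin: on the lane floor, mid-width, at the stop bar's uphill face, 36 mm above the table. x downhill along the floor, y across, z square to the floor. Floor from x = -245 mm (open end) to the rigid dark stop bar at x = 0 to 8 mm, 24 mm high. Tin home: centre at x = -27.
- canister_mid (a point): Centre (half-way up) of the tall narrow round canister, plain steel, diameter 44 mm, height 74 mm, 0.22 kg, standing on the lane floor of the other chute. To be left where it stands.
- chute2: The other chute, fixed, the same in shape, size and frame as 'chute', holding the tall canister. The two chutes stand side by side, either one on the left.
Mind the look-alikes: they are no part of the job. What is shaped like the part that bears tin_mid but purple or red is not meant.

How it is judged:
By the outcome, as a careful person would: the job done as asked, in the order asked, and still so for the second after the job is handed in, with the robot touching nothing.
It also fails if it takes over 32 s, if anything falls off the work surface, if the arm or the gripper's body presses on something with over 40 N, if the wrist force passes 120 N, or if a joint passes its speed limit or range.

## Working session

There is one attempt and no reset: what is moved stays moved. The work goes in short steps, Python scripts to look and compute and a shell command to move; the robot and the scene stay as the last step left them, time stands still between calls to the robot, and variables do not carry over. Pictures are saved under pics/ and viewed, about 8 in all and at most 12, crops included, and the job is handed in when it is done.

```bash
mkdir -p pics
python3 - <<'E'
from station import status, eyes
import cv2,numpy as np
s=status.get_state();print(s)
for n in("scene","top"):
    cv2.imwrite(f"pics/{n}0.png",eyes.grab_frame(n));c=eyes.calibration(n);print(n,c)
print(eyes.calibration("wrist"))
E
```

```text
{'t': 0.0, 'q': array([-1.01288842e+00,  3.59375119e-01,  1.10223711e-02, -3.72820931e-04,
       -1.22412672e+00, -2.88111459e-01]), 'qd': array([ 0.00055097, -0.00039218, -0.00020956,  0.00017523, -0.00199066,
       -0.00046679]), 'joint_efforts': array([-2.72672478e-04, -5.82712984e+01,  2.93045300e+01,  6.99709922e+00,
        6.59348574e-03, -1.61590774e-04]), 'eef_pos': array([ 0.17975137, -0.65008309,  0.22561035]), 'ee_rot': array([-3.14145038e+00, -1.71335835e-03,  1.84046569e+00]), 'force': array([ 0.12870826, -0.31800394,  0.27922385]), 'moment': array([-0.02464914, -0.0019787 , -0.00759557]), 'width': 0.08760838414539049}
scene {'camera_matrix': array([[480.64531832,   0.        , 316.28882184],
       [  0.        , 480.64531832, 198.56882738],
       [  0.        ,   0.        ,   1.        ]]), 'k1': -0.06742182599363526, 'cam_to_world': array([[ 0.5830802 , -0.6099333 ,  0.53665524,  1.16067124],
       [ 0.81237129,  0.43091284, -0.39289567, -0.41973772],
       [ 0.00838852,  0.665053  ,  0.74674905,  0.94031444],
       [ 0.        ,  0.        ,  0.        ,  1. 
[... 431 characters left out ...]
.29667232e-02,  9.97331864e-01,
         1.04259582e+00],
       [ 0.00000000e+00,  0.00000000e+00,  0.00000000e+00,
         1.00000000e+00]])}
{'camera_matrix': array([[320.4743566 ,   0.        , 322.14426782],
       [  0.        , 320.4743566 , 202.45238379],
       [  0.        ,   0.        ,   1.        ]]), 'k1': -0.058179229688005187, 'hand_eye': array([[ 9.99999307e-01, -1.17644594e-03,  4.87573713e-05,
        -5.02075931e-04],
       [-1.11794185e-03, -9.61638780e-01, -2.74316618e-01,
        -7.36027122e-02],
       [ 3.69605649e-04,  2.74316373e-01, -9.61639429e-01,
        -1.58254276e-01],
       [ 0.00000000e+00,  0.00000000e+00,  0.00000000e+00,
         1.00000000e+00]])}
```

View pics/top0.png

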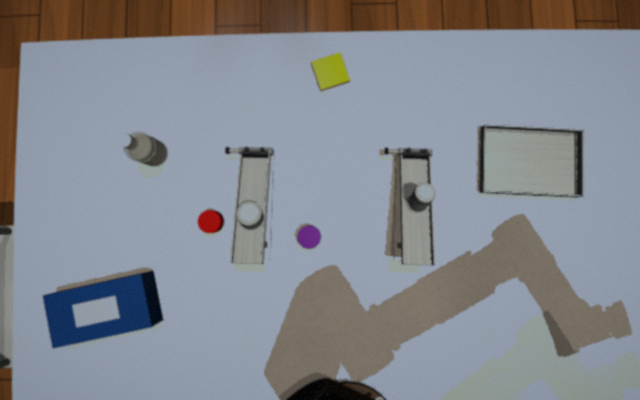

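View pics/scene0.png

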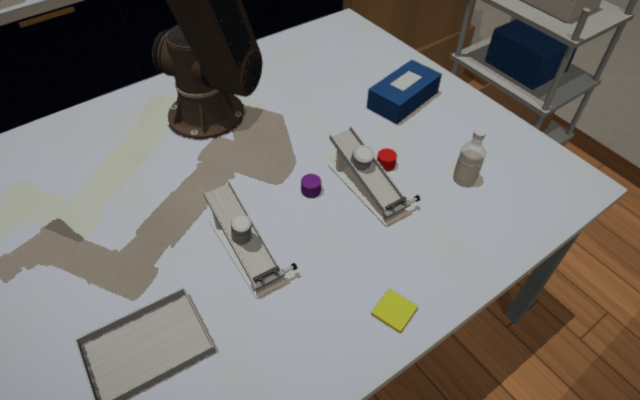

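The top view shows two round steel objects, each in a chute: left at (249,213) and right at (424,193). In the scene view they are at (363,156) and (241,230). The left one looks low and wide, so it fits the tin. The right one looks tall. The red (210,221) and purple (308,237) discs are decoys. I'll confirm this in one enlarged crop.

Run:
```python
import cv2,numpy as np
t=cv2.imread("pics/top0.png");s=cv2.imread("pics/scene0.png")
r=lambda im,x,y,w,h,f:cv2.resize(im[y:y+h,x:x+w],None,fx=f,fy=f,interpolation=cv2.INTER_CUBIC)
a=r(t,210,140,80,130,4); b=r(s,320,120,110,100,4); c=r(s,195,180,110,100,3)
im=np.zeros((600,780,3),np.uint8); im[:520,:320]=a; im[:400-0,325:765]=b; 
c=cv2.resize(c,(220,200)); im[400:600,325:545]=c
cv2.imwrite("pics/crop0.png",im)
```

```text
(no output)
```

View pics/crop0.png

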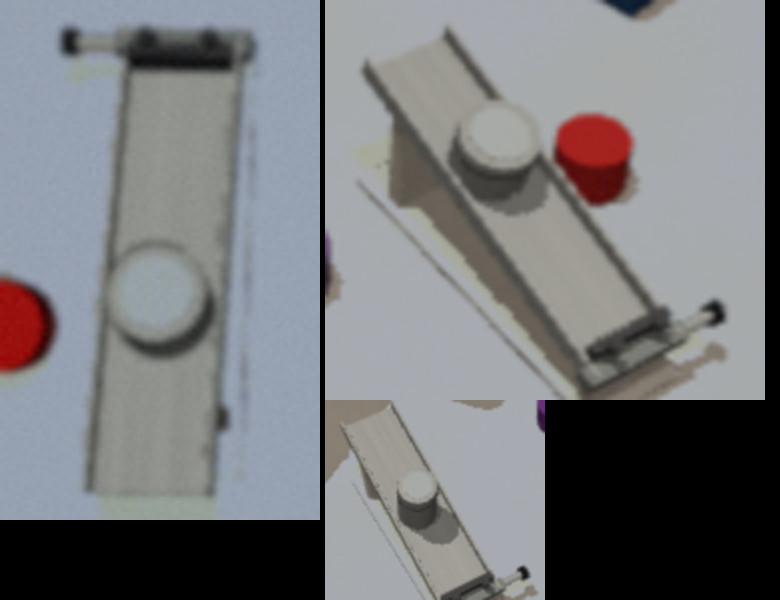

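Confirmed: the tin is the low, wide one in the left chute at top (250,214) and scene (363,155). The right one is the tall canister. Next I'll fit the chute pose.

```bash
cat > h.py <<'E'
import numpy as np, cv2
from scipy.optimize import least_squares
from scipy.spatial.transform import Rotation as R
from station import status, eyes
def proj(P,c,T):
    p=np.linalg.inv(T)@np.append(P,1); u=np.array([p[0],-p[1]])/-p[2]
    u=u*(1+c["k1"]*(u@u)); K=c["camera_matrix"]
    return np.array([K[0,0]*u[0]+K[0,2],K[1,1]*u[1]+K[1,2]])
def chuteT(x,y,yaw):
    T=np.eye(4);T[:3,:3]=R.from_euler("zy",[yaw,np.radians(15)]).as_matrix();T[:3,3]=[x,y,.036];return T
def Pc(T,*p): return (T@np.append(p,1))[:3]
def wristT(s,c):
    T=np.eye(4);T[:3,:3]=R.from_euler("xyz",s["ee_rot"]).as_matrix();T[:3,3]=s["eef_pos"];return T@c["hand_eye"]
E
python3 - <<'E'
from h import *
ct,cs=[eyes.calibration(n) for n in("top","scene")]
t=lambda x,y:(ct,np.array([210+x/4,140+y/4])); s=lambda x,y:(cs,np.array([320+(x-325)/4,120+y/4]))
obs=[((-.245,.034,.014),t(90,491)),((-.245,-.034,.014),t(213,494)),((0,.031,0),t(132,68)),((0,-.031,0),t(232,68)),
((-.245,-.034,.014),s(366,66)),((-.245,.034,.014),s(447,28)),
("tin",t(159,294)),("tin",s(499,140))]
def f(v):
    T=chuteT(*v[:3]);o=[]
    for p,(c,uv) in obs:
        P=Pc(T,v[3],v[4],.040) if p=="tin" else Pc(T,*p)
        o.append(proj(P,c,c["cam_to_world"])-uv)
    return np.ravel(o)
r=least_squares(f,[.66,.2,0,-.13,0],loss="soft_l1",x_scale=[.1,.1,.1,.1,.1]);print(r.x.round(4));print(r.fun.reshape(-1,2).round(1))
T=chuteT(*r.x[:3])
for n,p in dict(upend=(-.245,0,0),tin=(r.x[3],r.x[4],.02),uphill_side=(r.x[3]-.027,0,.02),home_uphill=(-.054,0,.02)).items(): print(n,Pc(T,*p).round(4))
E
```

```text
[ 0.6385  0.1966 -0.0334 -0.1438 -0.0023]
[[-1.3 -1.4]
 [ 0.2 -1.8]
 [-0.9  0.2]
 [ 0.8  0.4]
 [-1.8 -1.2]
 [-1.1 -0.7]
 [-0.3 -1.6]
 [-1.1 -1. ]]
upend [0.402  0.2047 0.0994]
tin [0.5048 0.1991 0.0925]
uphill_side [0.4788 0.2023 0.0995]
home_uphill [0.5916 0.1984 0.0693]
```

```bash
python3 -m jog '[[38,28,3,0,0,0],[38,28,3,0,0,0],[38,28,3,0,0,0],[38,28,3,0,0,0],[38,28,3,0,0,0],[38,28,3,0,0,0],[36,30,0,0,0,0],[0,50,0,0,0,-0.1],[0,50,0,0,0,-0.1],[0,50,0,0,0,-0.1],[0,50,0,0,0,0],[0,50,0,0,0,0]]' 0 20
```

```text
t: 1.3
eef_pos: [0.4484, -0.1958, 0.2353]
ee_rot: [-3.132, -0.01, 1.518]
force: [1.4, 1.2, 0.3]
width: 0.001
```

```bash
python3 -m jog '[[0,50,0,0,0,0],[0,50,0,0,0,0],[0,50,0,0,0,0],[0,50,0,0,0,0],[0,50,0,0,0,0],[0,50,0,0,0,0],[0,50,0,0,0,0],[-10,35,0,0,0,0],[0,10,0,0,0,0],[0,0,0,0,0,0]]'
python3 - <<'E'
from h import *
s=status.get_state();im=eyes.grab_frame("wrist");cv2.imwrite("pics/w1.png",im);c=eyes.calibration("wrist");T=wristT(s,c)
print(s["eef_pos"],s["ee_rot"],s["force"],s["t"])
Ct=chuteT(.6385,.1966,-.0334)
for n,p in dict(upL=(-.245,.034,.014),upR=(-.245,-.034,.014),fL=(0,.031,0),fR=(0,-.031,0),tin=(-.1438,-.0023,.04),tinup=(-.1708,-.0023,.04)).items(): print(n,proj(Pc(Ct,*p),c,T).round())
E
```

```text
t: 2.3
eef_pos: [0.4322, 0.2063, 0.2346]
ee_rot: [-3.133, -0.011, 1.524]
force: [-0.4, -0.3, -0.3]
width: 0.0004
[0.43218872 0.20625231 0.23464827] [-3.13276215 -0.01146863  1.52420068] [-0.39276748 -0.30398483 -0.25761131] 2.3
upL [356. 167.]
upR [279. 168.]
fL [344. 333.]
fR [297. 334.]
tin [317. 274.]
tinup [317. 252.]
```

View pics/w1.png

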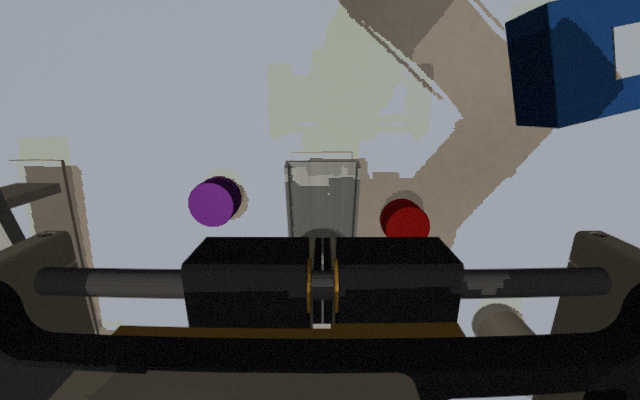

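The wrist view shows the chute's open-end corners at about (286,161) and (358,161), and the tin's uphill rim at about (322,230), behind the black fingers. Both are off the predicted pixels, so I'll look at an enlarged crop.

Run:
```python
import cv2
im=cv2.imread("pics/w1.png")[145:245,262:382]
cv2.imwrite("pics/w1c.png",cv2.resize(cv2.convertScaleAbs(im,alpha=1.6),None,fx=6,fy=6,interpolation=cv2.INTER_CUBIC))
```

```text
(no output)
```

View pics/w1c.png

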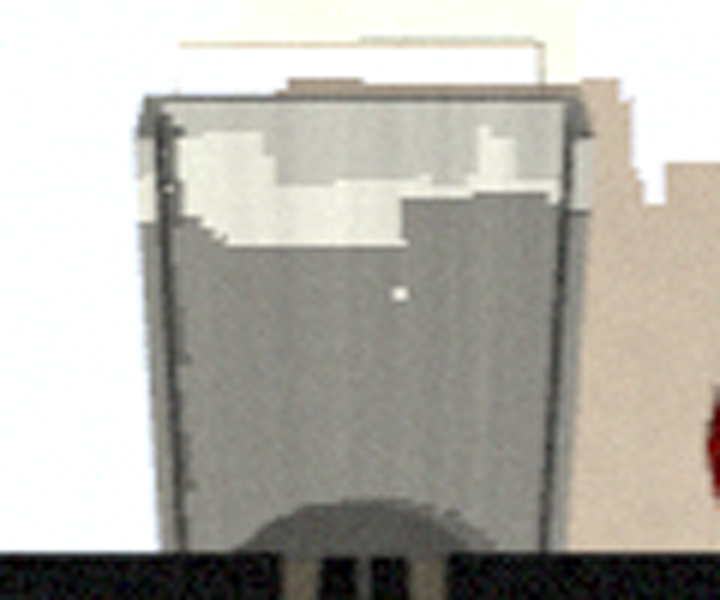

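```bash
cat > fit.py <<'E'
from h import *
ct,cs,cw=[eyes.calibration(n) for n in("top","scene","wrist")]
s0=dict(eef_pos=np.array([.43219,.20625,.23465]),ee_rot=np.array([-3.13276,-.01147,1.5242]));Tw=wristT(s0,cw)
t=lambda x,y:(ct,ct["cam_to_world"],np.array([210+x/4,140+y/4])); s=lambda x,y:(cs,cs["cam_to_world"],np.array([320+(x-325)/4,120+y/4]))
w=lambda x,y:(cw,Tw,np.array([262+x/6,145+y/6]))
obs=[((-.245,.034,.014),t(90,491)),((-.245,-.034,.014),t(213,494)),((0,.031,0),t(132,68)),((0,-.031,0),t(232,68)),
((-.245,-.034,.014),s(366,66)),((-.245,.034,.014),s(447,28)),
("tin",t(159,294)),("tin",s(499,140)),((-.245,-.034,.014),w(138,133)),((-.245,.034,.014),w(592,133)),("base",w(365,498))]
obs+=[("side",1,w(568,540)),("side",-1,w(160,540))]
def f(v):
    T=chuteT(*v[:3]);o=[]
    for p,*q in obs:
        if p=="side":
            k,(c,Tc,uv)=q; L=[proj(Pc(T,x,k*.034,.014),c,Tc) for x in(-.2,-.15)]
            o.append([np.interp(uv[1],[L[0][1],L[1][1]],[L[0][0],L[1][0]])-uv[0],0]);continue
        c,Tc,uv=q[0]
        P=Pc(T,v[3],v[4],.040) if p=="tin" else Pc(T,v[3]-.027,v[4],0) if p=="base" else Pc(T,*p)
        o.append((proj(P,c,Tc)-uv)*(.7 if c is cw else 1))
    return np.ravel(o)
r=least_squares(f,[.64,.2,0,-.14,0],loss="soft_l1")
E
python3 - <<'E'
from fit import *
print(r.x.round(4));print(r.fun.reshape(-1,2).round(1).tolist())
T=chuteT(*r.x[:3])
for n,p in dict(upend=(-.245,0,0),floor_m200=(-.2,0,0),uphill_base=(r.x[3]-.027,0,0.01),home_uphill=(-.054,0,.01)).items(): print(n,Pc(T,*p).round(4))
E
```

```text
[ 0.6381  0.1978 -0.0455 -0.1433 -0.0015]
[[-3.2, -1.5], [-1.8, -1.4], [-1.4, 0.2], [0.3, 0.7], [-0.6, -2.0], [0.1, -1.3], [-2.0, -1.6], [0.1, -1.6], [-0.7, 0.1], [0.2, -0.1], [-1.6, -0.2], [-0.5, 0.0], [-0.5, 0.0]]
upend [0.4017 0.2089 0.0993]
floor_m200 [0.4451 0.2069 0.0877]
uphill_base [0.4763 0.2055 0.0897]
home_uphill [0.5886 0.2002 0.0596]
```

```bash
python3 -m jog '[[7,0,-35,0,0,0],[6,0,-35,0,0,0],[0,0,-30,0,0,0],[0,0,-20,0,0,0],[0,0,-10,0,0,0],[0,0,-4,0,0,0],[0,0,0,0,0,0]]'
```

```text
t: 3.05
eef_pos: [0.4473, 0.1983, 0.0981]
ee_rot: [-3.135, -0.013, 1.517]
force: [0.5, 0.0, -0.0]
width: 0.0004
```

```bash
python3 -m jog '[[0,8,1,0,0,0],[0,0,0,0,0,0]]'; python3 -m jog '[[10,0,-2.6,0,0,0],[10,0,-2.6,0,0,0],[5,0,-1.3,0,0,0],[5,0,-1.3,0,0,0],[5,0,-1.3,0,0,0]]'
```

```text
t: 3.25
eef_pos: [0.4485, 0.2072, 0.1011]
ee_rot: [-3.138, -0.015, 1.516]
force: [0.0, -0.4, 0.3]
width: 0.0002
t: 3.75
eef_pos: [0.4869, 0.2086, 0.0932]
ee_rot: [-3.14, -0.018, 1.518]
force: [-1.5, -0.7, 2.3]
width: 0.0005
```

```bash
python3 -m jog '[[6,-0.7,-2.2,0,0,0],[6,-0.7,-2.2,0,0,0],[6,-0.7,-2.2,0,0,0],[6,-0.5,-1.8,0,0,0],[6,-0.5,-1.7,0,0,0],[6,-0.5,-1.6,0,0,0],[6,-0.5,-1.6,0,0,0],[6,-0.5,-1.6,0,0,0]]'
python3 - <<'E'
from h import *
for n in("top","scene"): cv2.imwrite(f"pics/{n}1.png",eyes.grab_frame(n))
t=cv2.imread("pics/top1.png");s=cv2.imread("pics/scene1.png")
r=lambda im,x,y,w,h,f:cv2.resize(im[y:y+h,x:x+w],None,fx=f,fy=f,interpolation=cv2.INTER_CUBIC)
im=np.zeros((520,765,3),np.uint8); im[:520,:320]=r(t,210,140,80,130,4); im[:400,325:765]=r(s,320,120,110,100,4)
cv2.imwrite("pics/crop1.png",im)
E
```

```text
t: 4.55
eef_pos: [0.5391, 0.2033, 0.0769]
ee_rot: [-3.139, -0.017, 1.518]
force: [-1.8, 0.9, 1.8]
width: 0.0004
```

View pics/crop1.png

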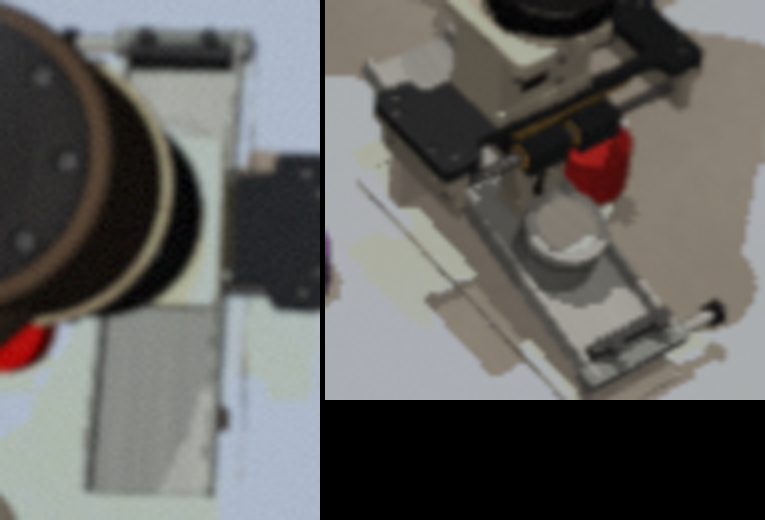

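The tin (scene crop 566,228) is upright in its lane with the fingers behind it. I'll carry on, then slow down near the stop.

```bash
python3 -m jog '[[5,-0.4,-1.5,0,0,0],[5,-0.4,-1.5,0,0,0],[5,-0.4,-1.5,0,0,0],[4,-0.3,-1.2,0,0,0],[4,-0.3,-1.2,0,0,0],[3,-0.2,-0.8,0,0,0]]'; python3 -m jog '[[2,0,-0.6,0,0,0],[2,0,-0.6,0,0,0]]';python3 -m jog '[[2,0,-0.6,0,0,0],[2,0,-0.6,0,0,0]]'
```

```text
t: 5.25
eef_pos: [0.567, 0.2012, 0.0687]
ee_rot: [-3.139, -0.017, 1.518]
force: [-1.1, 0.1, 1.8]
width: 0.0005
t: 5.45
eef_pos: [0.5715, 0.2011, 0.0672]
ee_rot: [-3.139, -0.017, 1.517]
force: [-1.4, 0.0, 2.0]
width: 0.0004
t: 5.65
eef_pos: [0.5757, 0.2011, 0.066]
ee_rot: [-3.139, -0.017, 1.517]
force: [-1.0, 0.5, 2.6]
width: 0.0006
```

```bash
for i in 1; do python3 -m jog '[[1.5,0,-0.4,0,0,0],[1.5,0,-0.4,0,0,0]]'; done; python3 -m jog '[[1,0,-0.3,0,0,0],[1,0,-0.3,0,0,0]]'
```

```text
t: 5.85
eef_pos: [0.5789, 0.2011, 0.0651]
ee_rot: [-3.139, -0.017, 1.517]
force: [-1.9, 0.3, 3.0]
width: 0.0008
t: 6.05
eef_pos: [0.5811, 0.2011, 0.0645]
ee_rot: [-3.139, -0.017, 1.517]
force: [-1.8, 0.7, 2.0]
width: 0.0003
```

```bash
python3 -m jog '[[1,0,-0.3,0,0,0],[1,0,-0.3,0,0,0]]'; python3 -m jog '[[1,0,-0.3,0,0,0]]';python3 -m jog '[[1,0,-0.3,0,0,0]]'
```

```text
t: 6.25
eef_pos: [0.5814, 0.201, 0.0643]
ee_rot: [-3.136, -0.016, 1.517]
force: [-9.2, 2.2, 9.9]
width: 0.0006
t: 6.35
eef_pos: [0.5813, 0.201, 0.0643]
ee_rot: [-3.134, -0.016, 1.517]
force: [-8.5, 1.0, 8.6]
width: 0.0003
t: 6.45
eef_pos: [0.5813, 0.201, 0.0644]
ee_rot: [-3.133, -0.016, 1.517]
force: [-7.5, 1.5, 8.5]
width: 0.0002
```

The force jumped to about 9 N and the tool stopped, so the tin is against the stop. I'll back off gently, rise, move clear and look.

```bash
python3 -m jog '[[-2,0,0.6,0,0,0],[-4,0.2,1.5,0,0,0],[-8,0.4,3,0,0,0],[-12,0.6,4,0,0,0],[-10,0.6,6,0,0,0],[0,0,20,0,0,0],[0,0,35,0,0,0],[0,0,35,0,0,0],[0,0,30,0,0,0],[-30,0,10,0,0,0],[-30,0,10,0,0,0],[-30,0,0,0,0,0]]'; python3 -m jog '[[-20,-50,0,0,0,0],[0,-50,0,0,0,0],[0,-50,0,0,0,0],[0,-40,0,0,0,0],[0,0,0,0,0,0]]'
python3 - <<'E'
from h import *
for n in("top","scene"): cv2.imwrite(f"pics/{n}2.png",eyes.grab_frame(n))
t=cv2.imread("pics/top2.png");s=cv2.imread("pics/scene2.png")
r=lambda im,x,y,w,h,f:cv2.resize(im[y:y+h,x:x+w],None,fx=f,fy=f,interpolation=cv2.INTER_CUBIC)
im=np.zeros((580,765,3),np.uint8); im[:520,:320]=r(t,210,140,80,130,4); im[:400,325:765]=r(s,320,120,110,100,4)
im[400:580,325:523]=cv2.resize(s[180:280,195:305],(198,180)); im[400:580,530:728]=cv2.resize(t[140:240,370:480],(198,180))
cv2.imwrite("pics/crop2.png",im)
from fit import r
T=chuteT(*r.x[:3])
for n in("top","scene"):
    c=eyes.calibration(n)
    for x in(-.027,-.022,-.032): print(n,x,proj(Pc(T,x,0,.04),c,c["cam_to_world"]).round(1))
E
```

```text
t: 7.65
eef_pos: [0.4463, 0.202, 0.2276]
ee_rot: [-3.135, -0.017, 1.516]
force: [-0.6, 1.3, 0.6]
width: 0.0005
t: 8.15
eef_pos: [0.419, 0.0121, 0.231]
ee_rot: [3.141, -0.023, 1.527]
force: [-0.2, 0.2, -0.0]
width: 0.0005
top -0.027 [251.3 161.4]
top -0.022 [251.5 159.3]
top -0.032 [251.1 163.4]
scene -0.027 [390.6 188.8]
scene -0.022 [391.7 190.4]
scene -0.032 [389.4 187.2]
```

View pics/crop2.png

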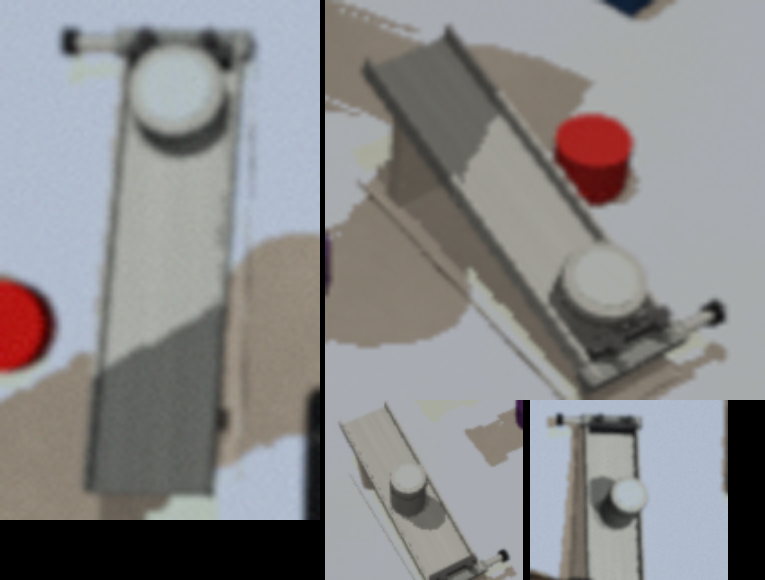

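The tin's lid is at top (254,163) and scene (390,190). The home pose predicts (251,161) and (391,189), and the fit had the same bias earlier, so this matches home. I'll do a last numeric check that both objects stay put, then hand in.

```bash
python3 -m jog '[[0,0,0,0,0,0],[0,0,0,0,0,0],[0,0,0,0,0,0],[0,0,0,0,0,0],[0,0,0,0,0,0]]'
python3 - <<'E'
from h import *
from station import workorder
for n,(x,y,w,h) in dict(scene=(222,208,40,40),top=(400,175,45,40)).items():
    a=cv2.imread(f"pics/{n}0.png")[y:y+h,x:x+w];b=cv2.imread(f"pics/{n}2.png")[y:y+h,x:x+w]
    g=[cv2.GaussianBlur(cv2.cvtColor(i,cv2.COLOR_BGR2GRAY).astype(np.float32),(0,0),1) for i in(a,b)]
    print(n,"canister shift px",np.round(cv2.phaseCorrelate(*g),2),"mean diff",np.abs(g[0]-g[1]).mean().round(2))
n="scene";a=cv2.imread("pics/scene2.png")[160:215,360:425];b=eyes.grab_frame(n)[160:215,360:425]
print("tin since last look, mean diff",np.abs(a.astype(float)-b).mean().round(2))
workorder.job_done()
E
```

```text
t: 8.75
eef_pos: [0.4199, 0.0181, 0.231]
ee_rot: [3.14, -0.023, 1.533]
force: [-0.7, -0.4, -0.8]
width: 0.0003Traceback (most recent call last):
  File "<stdin>", line 6, in <module>
    return _wrapfunc(a, 'round', decimals=decimals, out=out)
    return _wrapit(obj, method, *args, **kwds)
    conv = _array_converter(obj)
ValueError: setting an array element with a sequence. The requested array has an inhomogeneous shape after 1 dimensions. The detected shape was (2,) + inhomogeneous part.
```

Run:
```python
from h import *
from station import workorder
ok=True
for n,(x,y,w,h) in dict(scene=(222,208,40,40),top=(400,175,45,40)).items():
    g=[cv2.cvtColor(cv2.imread(f"pics/{n}{k}.png")[y:y+h,x:x+w],cv2.COLOR_BGR2GRAY).astype(np.float32) for k in(0,2)]
    sh=cv2.phaseCorrelate(*g)[0];print(n,"canister shift px",sh,np.abs(g[0]-g[1]).mean());ok&=np.hypot(*sh)<.6
a=cv2.imread("pics/scene2.png")[160:215,360:425];b=eyes.grab_frame("scene")[160:215,360:425]
d=np.abs(a.astype(float)-b).mean();print("tin since last look",d)
if ok and d<6: workorder.job_done();print("handed in",status.get_state()["t"])
```

```text
scene canister shift px (0.012551693162379252, 0.014964364025544796) 0.83875
top canister shift px (0.5170267833943569, -0.15077232872338442) 22.235
tin since last look 0.3337995337995338
the job is handed in; nothing more can be done
the job is handed in; nothing more can be done
```

The tin is down the chute and resting against the stop bar, and the job is handed in. I pushed it with the closed fingers, upright in its lane, for about 117 mm down the floor. I stopped when the tool halted and the force rose from about 2 N to about 9 N on each of the x and z axes, then backed off and moved clear.

**Tin:** after the retreat, its lid appears within about 3 px of where the home position predicts. The first tin fit already had an offset of up to 2 px. It did not move between my last two looks.

**Canister:** the scene camera shows it unmoved, with a shift of about 0.01 px. The top camera disagrees slightly, at 0.5 px with a large brightness difference. I put that down to the arm's shadow changing around it, but I did not check it separately.

**Limits:** the arm had used about 9 s of the 32 s allowed. The highest force reading was about 14 N in total, when the tin met the stop. The first final-check script crashed on a bug in my code before handing in, so I fixed it and ran it again.

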